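Fetch the jar behind the stock bottles and weigh it

TASK

The red-lidded jar stands on the grey stock board behind two tall white bottles. Move both bottles into the turquoise tray, then set the red-lidded jar in the middle of the scale's round pan, and only then put each bottle back on the stock board, in the middle of the coloured square that matches its cap (they may have been standing on each other's squares). Keep everything upright and leave the white-lidded jar where it is.

Things in the scene. Friction and masses are not known exactly. Their poses are not given: they have to be found in the camera images.
- bottle_blue: Loose white plastic stock bottle with a blue cap and a thin blue band, upright, 0.10 to 0.2 kg, 135 mm tall: straight cylinder 50 mm in diameter from the foot to 105 mm, then a shoulder, then the cap, 40 mm in diameter, from 112 to 135 mm. Origin: centre of the underside, z up. Starts on the board's front row, on either coloured square.
- bottle_green: The same bottle with a green cap and a thin green band. Origin: centre of the underside, z up. Starts on the other coloured square.
- jar_red: Loose amber jar with a red lid, a plain cylinder 50 mm in diameter and 44 mm tall (the lid is the top 14 mm, same diameter), 0.07 to 0.14 kg. Origin: centre of the underside, z up. In the back row, left or right, about 62 mm (centre to centre) behind a bottle: a wide gripper body would hit the taller bottles.
- jar_white: Loose amber jar of the same size with a white lid, in the other place of the back row. Not to be moved. Origin: centre of the underside.
- board: Fixed grey stock board on the table, 150 mm deep (its x, pointing away from the robot) by 220 mm wide (its y), 12 mm thick: things stand on its top, 12 mm above the table. Metal strips along its two short sides (y = +-113 mm) rise 8 mm above the top. Origin: centre of the underside. Front row (bottles) at x = -31 mm, back row (jars) at x = +31 mm, places at y = +-45 mm.
- square_blue: Blue square, 72 by 72 mm, flush on the board's front row, left or right: where the blue-capped bottle must finally stand. Origin: its centre, at the level of the board's top (12 mm above the table). Partly covered by a bottle at the start.
- square_green: Green square of the same size, at the other front-row place, for the green-capped bottle. Origin: its centre, at the level of the board's top.
- tray: Fixed turquoise open tray on the table, 210 mm long (its x) by 130 mm wide (its y), walls 4 mm thick, 22 mm high, floor 4 mm thick. The holding place for the two bottles; they fit side by side along its length, for example at x = +-48 mm. Origin: centre of the underside. To the left or right of the board.
- scale: Fixed white weighing scale with a round steel pan 120 mm in diameter, its flat top 46 mm above the table. Origin: on the table straight below the centre of the pan. The white housing, 200 by 150 mm and 34 mm high, reaches 125 mm towards -x (display end) and 75 mm towards +x. On the side of the board where the tray is not.
Mind the look-alikes: they are no part of the job. Leave any blue look-alike of the jar_red alone.

How it is judged:
On the way, in this order (a step that is already met when the one before it is completed fails the run):
1. both bottles stand released in the tray (x of bottle_blue in the frame of tray between -0.085 and 0.085 m and y of bottle_blue in the frame of tray between -0.045 and 0.045 m and z of bottle_blue in the frame of tray between 0 and 0.012 m and linear speed of each of bottle_blue, bottle_green below 0.03 m/s and angle between each of bottle_blue, bottle_green's own z axis and vertical below 0.12 rad and contact force between each of bottle_blue, bottle_green and the fingers below 0.1 N and x of bottle_green in the frame of tray between -0.085 and 0.085 m and y of bottle_green in the frame of tray between -0.045 and 0.045 m and z of bottle_green in the frame of tray between 0 and 0.012 m), for 0.2 s.
2. the red-lidded jar stands released in the middle of the scale's pan while both bottles are still in the tray (all of step 1 and horizontal distance between jar_red and scale below 0.015 m and z of jar_red in the frame of scale between 0.04 and 0.052 m and linear speed of jar_red below 0.03 m/s and angle between jar_red's own z axis and vertical below 0.12 rad and contact force between jar_red and the fingers below 0.1 N), for 0.2 s.
At the end, for the whole second after the job is handed in: The red-lidded jar stands upright on the scale's pan within 15 mm of its centre; each bottle stands upright on the board within 12 mm of the centre of the square of its cap's colour; all released and at rest; the white-lidded jar is within 20 mm of where it was (horizontal distance between jar_red and scale below 0.015 m and z of jar_red in the frame of scale between 0.04 and 0.052 m and linear speed of each of jar_red, bottle_blue, bottle_green below 0.03 m/s and angle between each of jar_red, bottle_blue, bottle_green's own z axis and vertical below 0.12 rad and contact force between each of jar_red, bottle_blue, bottle_green and the fingers below 0.1 N and horizontal distance between bottle_blue and square_blue below 0.012 m and z of bottle_blue in the frame of board between 0.008 and 0.018 m and horizontal distance between bottle_green and square_green below 0.012 m and z of bottle_green in the frame of board between 0.008 and 0.018 m and distance of jar_white from where it was at the start of the episode below 0.02 m); the robot touches nothing.
It fails at once if a bottle or a jar is tipped over (angle between any of bottle_blue, bottle_green, jar_red, jar_white's own z axis and vertical above 0.6 rad).
It fails at once if the white-lidded jar is pushed away or taken (distance of jar_white from where it was at the start of the episode above 0.03 m).
It also fails if it takes over 144 s, if anything falls off the work surface, if the arm or the gripper's body presses on something with over 40 N, if the wrist force passes 120 N, or if a joint passes its speed limit or range.

ROBOT

A 6-joint arm with a two-finger parallel gripper is mounted at the origin on the work surface. World frame = base frame: x ahead of the robot, y to its left, z up, the work surface at z = 0. Lengths are in m, angles in rad, forces in N, time in s.
With the tool pointing down it reaches from about 0.25 to 0.725 m from the base axis. Payload 4 kg.
Tool frame: the origin (TCP) lies on the centre line of the jaws, within the pads' length; the fingertips stand 8 mm ahead of it and the grasp point (between the pads) lies 11 mm behind it; z points along the fingers, y is the direction in which the jaws open and shut (so a half turn about z gives the same grasp; the last joint's range is limited). The gripper opens to 85 mm and grips with 20 to 120 N. Pads are 22 mm wide; open, the fingers measure 114 mm over their backs; the gripper's body (76 mm by 85 mm) begins 54 mm behind the grasp point. The pads swing forward as they close: fully open they stand 13 mm farther back than shut.
Start: joints at [-1.183, 0.241, 0.005, 1.335, 0, 1.571], TCP at [0.189, -0.463, 0.239] pointing down, gripper open.
Joint ranges: [-2.72, 2.72], [-1.05, 1.87], [-1.09, 1.28], [-1.99, 2.15], [-1.42, 1.44], [-3.14, 3.14]. Speed limits (rad/s): [2.79, 2.79, 3.14, 3.14, 3.14, 3.14].

INTERFACE

Orientations are given as a unit quaternion [x, y, z, w].
In Python, from plant import sense, optics, bot, models gives the robot as it stands.
- The arm moves only by the tool move_arm, never from a script. Its argument "deltas" is a list of rows, each a list of 3 entries, a list of its own where there are three numbers: the shift along the tool's x, y, z in mm, then the turn about the tool's z in degrees, then the finger opening in mm, from 0 to 85.4. In form: [[[dx, dy, dz], twist, jaw], ...]. A call has 1 to 12 rows; each row is the pose to reach, as a shift and turn from the pose commanded when the call began, along the tool's axes at that moment; what a row does not reach only later rows make up. A row lasts 1/10 s, in which the tool goes at most 50 mm and 8.59 degrees, less where a joint would pass 70% of its speed; a pose out of reach is approached as far as the arm can. A call with a gripper value outside its range is refused whole. The fingers move at their own pace and stop on an object; "force" is the grip in N (left out, the last holds). Time passes only in rows, so rows that repeat a pose let the fingers close. It gives the time, the measured TCP pose, the force and the opening at its end, in the units of the state.
- sense(): the state, without advancing time (a new reading comes with each control period).
- optics.capture(name): name is "scene" or "top" or "wrist"; returns a dict with "image" (400x640x3 uint8, blue, green, red), "mtx" (3x3 intrinsics, pixels), "dist" ([k1, k2, p1, p2, k3] as OpenCV has them; the pictures are not rectified), "cam_to_world" (4x4, takes a point from camera to world coordinates). Camera axes: x right, y up, looking along -z (the intrinsics and any distortion apply to the point x, -y, -z); pixel columns grow to the right and rows downward; lengths in m; the calibration is good to about 2 mm. A picture is of the moment at which its call begins. There is no depth.
- bot.sign_off(): hands the job in, once; it reports no verdict.
Trained networks look in a picture, given as the dict that the camera call returned (one of the last four; its "shot" number tells which), for a name from the list of things; names that differ only in an ending like _2 or _b are one class to them, and where a whole thing is asked for, a point or a joint stands for the part that bears it (a point fixed in the world has none). Each returns a list of dicts, best first, with "score" (0 to 1); they miss things now and then, are a little off and sometimes report something else, mostly with a low value. They report only what shows in the picture. A call takes as long as a camera call. They do not tell look-alikes from the thing itself.
- models.spot_in(name, picture): "rect" ([left, top, width, height] in pixels, round what is visible of it).
- models.cut_out(name, picture): "mask" (400x640 bool, what is visible of it) and "rect" ([left, top, width, height] in pixels, round what is visible of it).
The state is a dict: "time_s": time; "q": joint angles; "joint_vel": joint speeds; "joint_torque": joint torques, N m; "position": TCP position; "eef_rot": TCP orientation; "wrist_force": force on the tool from outside, world axes, zero at the start; "wrist_torque": the same for the moment, N m; "gripper_width": finger opening in m.
Only numpy, scipy, OpenCV 4.12 (cv2) and the standard library are available. Lean on these libraries where they do the work, as an engineer would, in place of code of your own. Each camera call takes 0.05 s, during which the arm holds its last target.

## Working session

There is one attempt and no reset: what is moved stays moved. The work goes in short steps, Python scripts to look and compute and a tool call to move; the robot and the scene stay as the last step left them, time stands still between calls to the robot, and variables do not carry over. Pictures are saved under pics/ and viewed, and the job is handed in when it is done.

Besides the shell and the picture viewer there is one more tool, called after "Call:" by a JSON object that holds its "api" and its "payload", one argument or row to a line. move_arm: Moves the arm, as the interface text tells. Its arguments: {"type":"object","properties":{"deltas":{"type":"array"},"force":{"type":"number"}},"required":["deltas"]}

```bash
ls; mkdir -p pics; python3 - <<'E'
from plant import sense, optics, bot, models
import cv2
s=sense(); print({k:s[k] for k in ['time_s','position','eef_rot','gripper_width','wrist_force']})
for n in ['scene','top']:
    p=optics.capture(n); cv2.imwrite(f'pics/{n}0.png',p['image']); print(n,p['mtx'],p['dist'],p['cam_to_world'])
E
```

```text
pics
{'time_s': 0.0, 'position': array([ 0.18884039, -0.46232178,  0.23841254]), 'eef_rot': array([ 9.81260338e-01,  1.92683906e-01, -1.94146561e-04, -1.01141314e-03]), 'gripper_width': 0.08533754012469148, 'wrist_force': array([-0.25190037, -0.73262272,  0.70930298])}
scene [[375.11661006   0.         318.60097624]
 [  0.         375.11661006 202.08313241]
 [  0.           0.           1.        ]] [-0.01447989  0.          0.          0.          0.        ] [[-0.05676399 -0.55208202  0.83185533  1.44653087]
 [ 0.99834269 -0.0234823   0.0525401   0.07111064]
 [-0.00947257  0.83345907  0.5525      0.59441311]
 [ 0.          0.          0.          1.        ]]
top [[402.18672971   0.         319.7655289 ]
 [  0.         402.18672971 200.86180307]
 [  0.           0.           1.        ]] [-0.08185  0.       0.       0.       0.     ] [[-0.02626417  0.99196479 -0.12375806  0.47654695]
 [-0.99939955 -0.02885422 -0.01918239 -0.00870795]
 [-0.02259919  0.12317994  0.992127    0.98935583]
 [ 0.          0.          0.          1.        ]]
```

View pics/scene0.png

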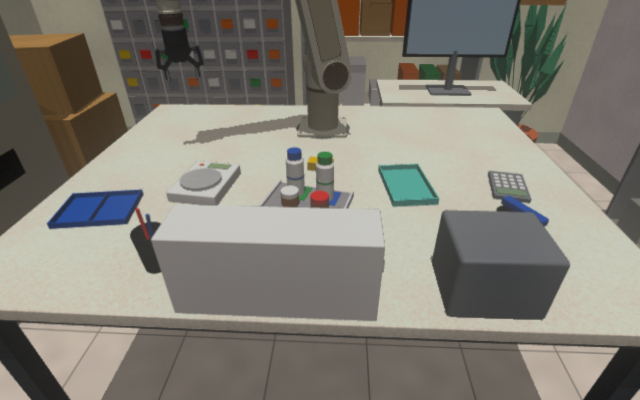

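View pics/top0.png

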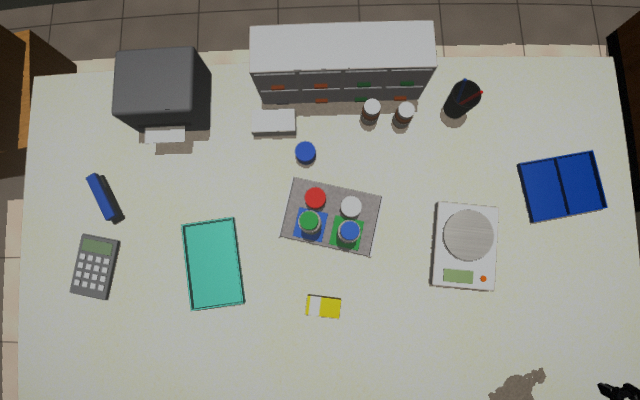

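The top picture shows the green-capped bottle at (309,222) on the blue square. The blue-capped one is at (348,233) on the green square. The red jar is at (315,197), the white jar at (350,207), the blue look-alike at (305,152), the tray on the left and the scale on the right.

```bash
cat > h.py <<'E'
from plant import sense, optics, bot, models
import cv2, numpy as np
def ray(p,uv,z):
    uv=np.asarray(uv,float).reshape(-1,1,2)
    n=cv2.undistortPoints(uv,p['mtx'],np.array(p['dist']))[:,0]
    d=np.c_[n[:,0],-n[:,1],-np.ones(len(n))]@p['cam_to_world'][:3,:3].T
    o=p['cam_to_world'][:3,3]
    return o+d*((z-o[2])/d[:,2])[:,None]
def proj(p,X):
    X=np.asarray(X,float).reshape(-1,3)
    T=np.linalg.inv(p['cam_to_world']); c=X@T[:3,:3].T+T[:3,3]
    c=c*[1,-1,-1]
    return cv2.projectPoints(c,np.zeros(3),np.zeros(3),p['mtx'],np.array(p['dist']))[0][:,0]
E
python3 - <<'E'
from h import *
import pickle
p=optics.capture('top'); pickle.dump(p,open('top0.pkl','wb'))
im=p['image']
cv2.imwrite('pics/boardcrop.png',cv2.resize(im[165:270,265:395],None,fx=6,fy=5.7,interpolation=cv2.INTER_CUBIC)[:600,:800])
for n in ['bottle_blue','bottle_green','jar_red','jar_white','board','tray','scale','square_blue','square_green']:
    for r in models.cut_out(n,p)[:3]:
        m=r['mask'].astype(np.uint8)
        cs=max(cv2.findContours(m,0,1)[0],key=cv2.contourArea)
        z={'tray':.022,'scale':.034,'board':.012,'jar_red':.056,'jar_white':.056}.get(n,.012)
        w=ray(p,cs.reshape(-1,2),z)[:,:2].astype(np.float32)
        print(n,round(r['score'],2),r['rect'],np.round(cv2.minAreaRect(w)[0],3),np.round(cv2.minAreaRect(w)[1],3),round(cv2.minAreaRect(w)[2],1))
E
```

```text
bottle_blue 0.65 [334.4, 218.6, 24.9, 23.5] [ 0.524 -0.058] [0.056 0.056] 88.2
bottle_green 0.62 [297.9, 211.1, 23.1, 20.0] [0.549 0.035] [0.057 0.05 ] 43.7
jar_red 0.85 [307.2, 186.3, 18.3, 21.3] [0.602 0.019] [0.049 0.052] 88.8
jar_red 0.55 [295.0, 141.4, 22.3, 24.4] [0.71 0.04] [0.05  0.056] 89.0
board 0.75 [276.7, 175.6, 107.4, 83.3] [ 0.561 -0.015] [0.235 0.151] 75.5
tray 0.71 [183.8, 216.5, 59.5, 94.4] [0.454 0.273] [0.211 0.135] 6.8
scale 0.61 [431.1, 201.9, 67.0, 90.3] [ 0.481 -0.329] [0.161 0.202] 82.7
square_blue 0.44 [339.2, 196.6, 24.5, 21.3] [ 0.582 -0.065] [0.047 0.049] 43.2
square_green 0.92 [329.4, 214.6, 32.4, 33.8] [ 0.519 -0.05 ] [0.07 0.07] 74.4
```

View pics/boardcrop.png

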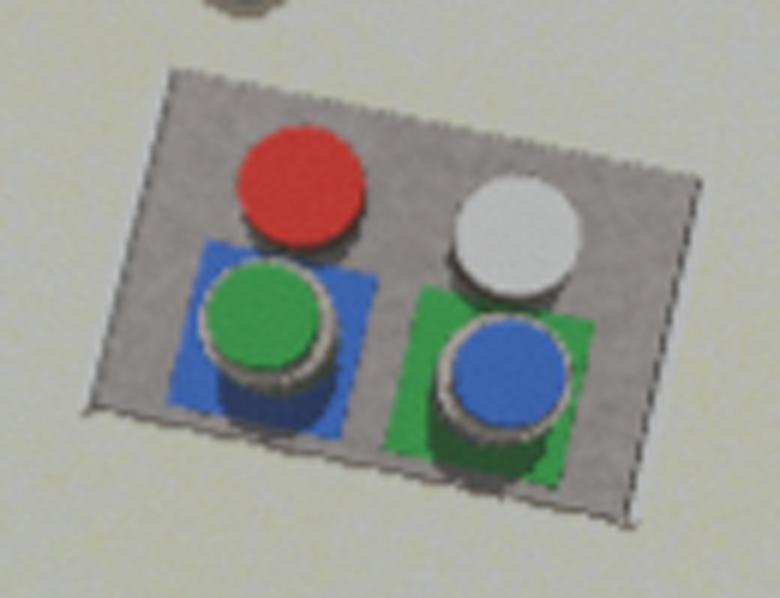

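The crop confirms it. The red lid is at crop (302,186), the plain jar standing on the board behind the green-capped bottle. The blue look-alike is off the board, and the squares' caps are swapped.

```bash
cat > meas.py <<'E'
from h import *
def blobs(p,col,z,box=None,minA=60):
    im=p['image']; hsv=cv2.cvtColor(im,cv2.COLOR_BGR2HSV); H,S,V=[hsv[...,i].astype(int) for i in range(3)]
    if col=='red': m=((H<8)|(H>172))&(S>130)
    if col=='green': m=(H>50)&(H<75)&(S>110)
    if col=='blue': m=(H>100)&(H<125)&(S>110)
    if col=='turq': m=(H>78)&(H<95)&(S>100)
    m=m.astype(np.uint8)
    if box: 
        k=np.zeros_like(m); k[box[1]:box[3],box[0]:box[2]]=1; m*=k
    return m
E
python3 - <<'E'
from meas import *
import pickle
p=pickle.load(open('top0.pkl','rb'))
c=lambda L:[[265-.5+ (u+.5)/6,165-.5+(v+.5)/5.7] for u,v in L]
pr=lambda n,a:print(n,np.round(a,4).tolist())
for n,L in dict(blue=[(207,240),(378,277),(342,438),(168,402)],green=[(422,286),(595,322),(558,487),(385,450)],board=[(172,68),(700,180),(632,524),(88,410)]).items():
    w=ray(p,c(L),.012)[:,:2]; pr(n,w); pr(' ctr',w.mean(0)); e=np.diff(np.r_[w,w[:1]],axis=0); pr(' sides',np.linalg.norm(e,axis=1)); pr(' ang',np.degrees(np.arctan2(e[:,1],e[:,0])))
for n,u,z in [('red',(302,186),.056),('white',(518,236),.056),('bgreen',(262,315),.147),('bblue',(510,373),.147)]:
    pr(n,ray(p,c([u]),z))
im=p['image']
m=blobs(p,'red',0); k=cv2.connectedComponentsWithStats(m); print(k[2][1:],k[3][1:])
for x in k[3][1:]: pr('red',ray(p,[x],.056))
m=blobs(p,'turq',0,(160,190,270,330)); cs=max(cv2.findContours(m,0,1)[0],key=cv2.contourArea)
r=cv2.minAreaRect(ray(p,cs.reshape(-1,2),.022)[:,:2].astype(np.float32)); print('tray',r)
cv2.imwrite('pics/sc.png',cv2.resize(im[190:300,420:510],None,fx=5,fy=5,interpolation=cv2.INTER_CUBIC))
cv2.imwrite('pics/tr.png',cv2.resize(im[205:320,170:260],None,fx=5,fy=5,interpolation=cv2.INTER_CUBIC))
E
```

```text
blue [[0.5856, 0.0612], [0.5676, -0.0081], [0.4994, 0.0084], [0.5165, 0.0784]]
 ctr [0.5423, 0.035]
 sides [0.0716, 0.0702, 0.0721, 0.0711]
 ang [-104.5054, 166.427, 76.2475, -14.0203]
green [[0.5633, -0.0258], [0.5458, -0.0954], [0.4763, -0.0779], [0.4939, -0.0088]]
 ctr [0.5198, -0.052]
 sides [0.0717, 0.0717, 0.0713, 0.0715]
 ang [-104.0502, 165.84, 75.7657, -13.7896]
board [[0.661, 0.0742], [0.6057, -0.1407], [0.4599, -0.107], [0.514, 0.111]]
 ctr [0.5602, -0.0156]
 sides [0.2219, 0.1496, 0.2246, 0.1516]
 ang [-104.4486, 166.9915, 76.0781, -14.0615]
red [[0.6019, 0.0205, 0.056]]
white [[0.5788, -0.063, 0.056]]
bgreen [[0.5421, 0.0328, 0.147]]
bblue [[0.5184, -0.0531, 0.147]]
[[630  22   1   1   1]
 [635  23   1   1   1]
 [626  26   1   1   1]
 [614  31   1   1   1]
 [625  33   1   1   1]
 [631  32   1   1   1]
 [633  32   1   1   1]
 [616  35   1   1   1]
 [611  36   1   1   1]
 [630  37   1   1   1]
 [613  39   1   1   1]
 [618  39   1   1   1]
 [608  40   1   1   1]
 [617  43   1   2   2]
 [613  44   1   1   1]
 [619  51   1   1   1]
 [615  52   1   1   1]
 [618  53   1   1   1
[... 4123 characters left out ...]
99, 0.056]]
red [[0.823, -0.7738, 0.056]]
red [[0.8111, -0.7902, 0.056]]
red [[0.8058, -0.7752, 0.056]]
red [[0.7901, -0.7726, 0.056]]
red [[0.7796, -0.7766, 0.056]]
red [[0.751, -0.7776, 0.056]]
red [[0.7407, -0.776, 0.056]]
red [[0.667, -0.7623, 0.056]]
red [[0.6009, 0.0207, 0.056]]
red [[0.5802, -0.756, 0.056]]
red [[0.5677, -0.7626, 0.056]]
red [[0.1367, -0.627, 0.056]]
red [[0.1301, -0.7014, 0.056]]
red [[0.1237, -0.7196, 0.056]]
red [[0.1229, -0.6519, 0.056]]
red [[0.1181, -0.6542, 0.056]]
red [[0.119, -0.6697, 0.056]]
red [[0.1085, -0.7059, 0.056]]
red [[0.1064, -0.727, 0.056]]
tray ((0.4532524347305298, 0.2751595377922058), (0.2084188014268875, 0.1297195702791214), 6.890962600708008)
```

View pics/sc.png

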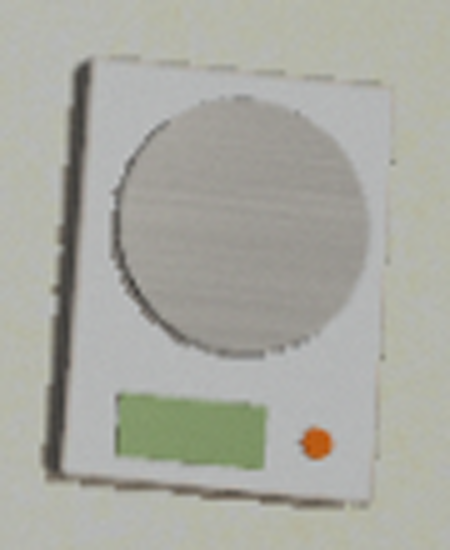

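View pics/tr.png

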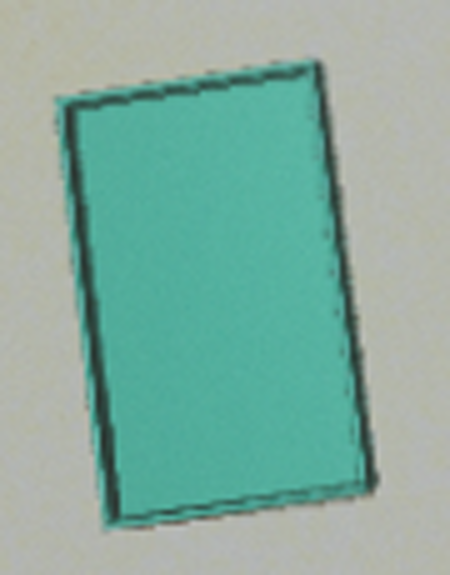

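```bash
cat >> h.py <<'E'
def go(target):
    """world target TCP -> tool-frame shift in mm from the measured pose"""
    from scipy.spatial.transform import Rotation as R
    s=sense(); r=R.from_quat(s['eef_rot']); M=r.as_matrix()
    return dict(t=round(s['time_s'],2),pos=np.round(s['position'],4).tolist(),yawx=round(float(np.degrees(np.arctan2(M[1,0],M[0,0]))),2),tilt=round(float(np.degrees(np.arccos(-M[2,2]))),2),d=np.round(M.T@(np.asarray(target)-s['position'])*1000,1).tolist(),w=round(s['gripper_width']*1000,1),f=np.round(s['wrist_force'],2).tolist())
E
python3 - <<'E'
from h import *
import pickle
p=pickle.load(open('top0.pkl','rb'))
print('pan',ray(p,[[420-.5+245.5/5,190-.5+226.5/5]],.046))
h=ray(p,[[420-.5+u/5,190-.5+v/5] for u,v in [(92,58),(392,84),(368,503),(64,476)]],.034)[:,:2];print(h, h.mean(0))
d=h[0]+h[1]-h[2]-h[3]; d/=np.linalg.norm(d); print(h.mean(0)+.025*d)
print(go([.542,.0335,.239]))
E
```

```text
pan [[ 0.50378078 -0.33778821  0.046     ]]
[[ 0.58691417 -0.27313218]
 [ 0.57007393 -0.41839858]
 [ 0.3722972  -0.39254381]
 [ 0.39021909 -0.24860874]] [ 0.4798761  -0.33317083]
[ 0.50467468 -0.33633787]
{'t': 0.6, 'pos': [0.1891, -0.4629, 0.2393], 'yawx': 22.22, 'tilt': 0.0, 'd': [514.4, -326.1, 0.3], 'w': 84.9, 'f': [-0.48, -0.53, -0.89]}
```

Call:
{"api": "move_arm", "payload": {
  "deltas": [
    [[40,-25,0],-8,85],
    [[80,-50,0],-16,85],
    [[120,-75,0],-24,85],
    [[160,-100,0],-32,85],
    [[200,-125,0],-40,85],
    [[240,-150,0],-48,85],
    [[280,-177,0],-54,85],
    [[320,-203,0],-54,85],
    [[360,-228,0],-54,85],
    [[400,-253,0],-54,85],
    [[430,-272,0],-54,85],
    [[450,-285,0],-54,85]
  ],
  "force": 40
}}

```text
time_s: 1.8
position: [0.4992, -0.0264, 0.2393]
eef_rot: [0.786, 0.618, 0.0, 0.0]
wrist_force: [-0.4, 0.0, -0.3]
gripper_width: 0.0853
```

```bash
python3 - <<'E'
from h import *
p=optics.capture('wrist'); cv2.imwrite('pics/w1.png',p['image'])
print(p['cam_to_world'].round(3).tolist())
for n,X in dict(g=(.542,.0335,.147),b=(.5184,-.0531,.147),r=(.601,.0205,.056),sb=(.5423,.035,.012),sg=(.5198,-.052,.012)).items(): print(n,proj(p,X).round(1))
print(go([.542,.0335,.239]))
E
```

```text
[[0.972, 0.226, 0.068, 0.516], [-0.236, 0.931, 0.278, 0.044], [-0.0, -0.286, 0.958, 0.374], [0.0, 0.0, 0.0, 1.0]]
g [[354.4 118. ]]
b [[347.5 227.6]]
r [[400.9 114.9]]
sb [[340.6 114.4]]
sg [[337.9 186.6]]
{'t': 1.85, 'pos': [0.5008, -0.0245, 0.2391], 'yawx': 76.49, 'tilt': 0.18, 'd': [66.0, 26.5, 0.3], 'w': 84.9, 'f': [2.63, 0.81, 0.19]}
```

View pics/w1.png

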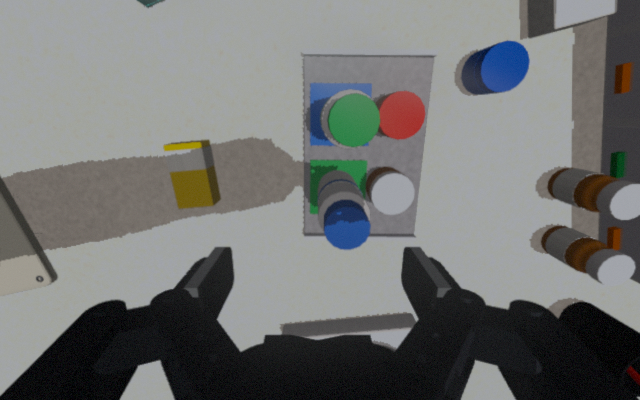

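The wrist picture agrees with the top measurements to about 2 px. The green cap is at (354,120), the blue cap at (347,225) and the red lid at (401,115).

Call:
{"api": "move_arm", "payload": {
  "deltas": [
    [[33,13,0],0,85],
    [[66,26,0],0,85],
    [[66,26,0],0,85],
    [[66,26,40],0,85],
    [[66,26,80],0,85],
    [[66,26,80],0,85]
  ]
}}

```text
time_s: 2.45
position: [0.5339, 0.0283, 0.1539]
eef_rot: [0.787, 0.617, -0.005, -0.003]
wrist_force: [-0.3, -0.3, -1.3]
gripper_width: 0.0849
```

```bash
python3 - <<'E'
from h import *
print(go([.542,.0335,.093]))
E
```

```text
{'t': 2.45, 'pos': [0.5339, 0.0283, 0.1539], 'yawx': 76.2, 'tilt': 0.71, 'd': [7.3, 7.3, 60.8], 'w': 84.9, 'f': [-0.3, -0.26, -1.29]}
```

Call:
{"api": "move_arm", "payload": {
  "deltas": [
    [[0,0,0],0,85],
    [[0,0,0],0,85],
    [[0,0,0],0,85]
  ]
}}

```text
time_s: 2.75
position: [0.5405, 0.0289, 0.1619]
eef_rot: [0.787, 0.617, 0.002, 0.001]
wrist_force: [0.5, 0.4, 0.3]
gripper_width: 0.0849
```

```bash
python3 - <<'E'
from h import *
print(go([.542,.0335,.093]))
E
```

```text
{'t': 2.75, 'pos': [0.5405, 0.0289, 0.1619], 'yawx': 76.2, 'tilt': 0.27, 'd': [4.8, -0.0, 68.9], 'w': 84.9, 'f': [0.49, 0.45, 0.34]}
```

Call:
{"api": "move_arm", "payload": {
  "deltas": [
    [[5,0,15],0,85],
    [[5,0,30],0,85],
    [[5,0,45],0,85],
    [[5,0,56],0,85],
    [[5,0,64],0,85],
    [[5,0,66],0,85],
    [[5,0,66],0,85],
    [[5,0,66],0,85],
    [[5,0,66],0,85],
    [[5,0,66],0,85]
  ]
}}

```text
time_s: 3.75
position: [0.5404, 0.0339, 0.0938]
eef_rot: [0.787, 0.617, 0.0, 0.0]
wrist_force: [0.2, -0.9, -0.3]
gripper_width: 0.0852
```

```bash
python3 - <<'E'
from h import *
print(go([.542,.0335,.093]))
p=optics.capture('wrist'); cv2.imwrite('pics/w2.png',p['image'])
E
```

```text
{'t': 3.75, 'pos': [0.5404, 0.0339, 0.0938], 'yawx': 76.22, 'tilt': 0.05, 'd': [-0.0, 1.7, 0.8], 'w': 85.2, 'f': [0.17, -0.86, -0.26]}
```

View pics/w2.png

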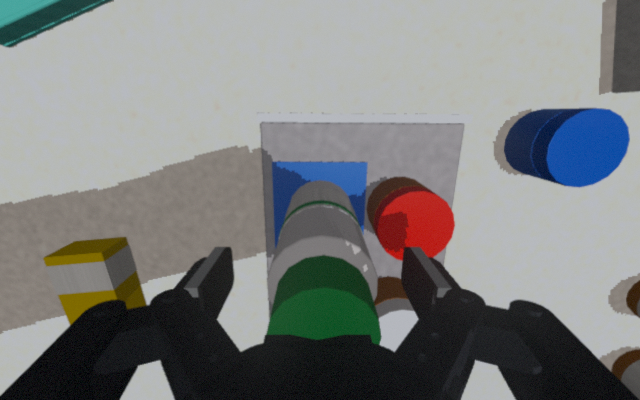

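The green cap (324,295) sits between the jaws, with their inner edges at 230 and 405. I'll close and lift.

Call:
{"api": "move_arm", "payload": {
  "deltas": [
    [[0,1,0],0,60],
    [[0,1,0],0,45],
    [[0,1,0],0,40],
    [[0,1,0],0,40],
    [[0,1,0],0,40],
    [[0,1,0],0,40],
    [[0,1,0],0,40],
    [[0,1,0],0,40]
  ],
  "force": 40
}}

```text
time_s: 4.6
position: [0.5415, 0.0336, 0.0937]
eef_rot: [0.787, 0.617, 0.0, 0.0]
wrist_force: [0.6, -0.1, 3.4]
gripper_width: 0.0491
```

```bash
python3 - <<'E'
from h import *
print(go([.501,.281,.165]))
E
```

```text
{'t': 4.6, 'pos': [0.5415, 0.0336, 0.0937], 'yawx': 76.22, 'tilt': 0.06, 'd': [230.6, -98.2, -71.3], 'w': 49.1, 'f': [0.61, -0.12, 3.42]}
```

Call:
{"api": "move_arm", "payload": {
  "deltas": [
    [[0,0,-10],0,40],
    [[0,0,-25],0,40],
    [[0,0,-40],0,40],
    [[0,0,-55],0,40],
    [[0,0,-65],0,40],
    [[0,0,-70],0,40],
    [[0,0,-70],0,40],
    [[0,0,-70],0,40]
  ]
}}

```text
time_s: 5.4
position: [0.5405, 0.0337, 0.1626]
eef_rot: [0.787, 0.617, -0.001, -0.0]
wrist_force: [-0.1, 0.2, -1.4]
gripper_width: 0.0486
```

Call:
{"api": "move_arm", "payload": {
  "deltas": [
    [[7,-3,0],0,40],
    [[20,-9,0],0,40],
    [[38,-16,0],0,40],
    [[60,-25,0],0,40],
    [[85,-36,0],0,40],
    [[110,-47,0],0,40],
    [[135,-58,0],0,40],
    [[160,-68,0],0,40],
    [[185,-79,0],0,40],
    [[205,-87,0],0,40],
    [[220,-94,0],0,40],
    [[228,-97,0],0,40]
  ]
}}

```text
time_s: 6.6
position: [0.5001, 0.2801, 0.1629]
eef_rot: [0.786, 0.618, -0.0, -0.0]
wrist_force: [-0.4, 0.2, -0.9]
gripper_width: 0.0489
```

Call:
{"api": "move_arm", "payload": {
  "deltas": [
    [[2,-1,0],0,40],
    [[2,-1,0],0,40],
    [[2,-1,0],0,40],
    [[2,-1,0],0,40]
  ]
}}

```text
time_s: 7.0
position: [0.5009, 0.2794, 0.1633]
eef_rot: [0.787, 0.617, -0.0, 0.0]
wrist_force: [-0.2, -0.4, -2.1]
gripper_width: 0.049
```

```bash
python3 - <<'E'
from h import *
print(go([.501,.281,.0865]))
p=optics.capture('wrist'); cv2.imwrite('pics/w3.png',p['image'])
E
```

```text
{'t': 7.0, 'pos': [0.5009, 0.2794, 0.1633], 'yawx': 76.14, 'tilt': 0.01, 'd': [1.6, -0.2, 76.8], 'w': 49.0, 'f': [-0.21, -0.42, -2.12]}
```

View pics/w3.png

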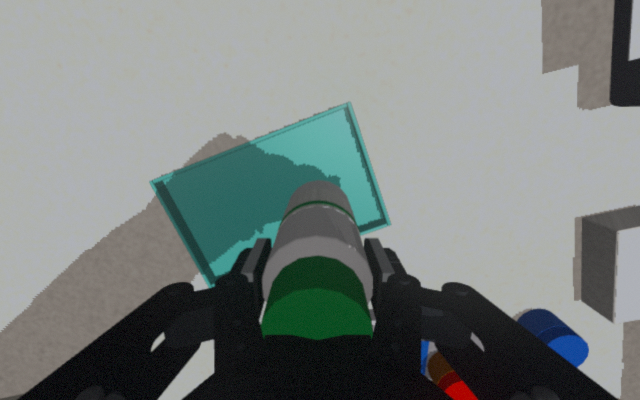

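The bottle hangs straight over the tray, with the cap at (318,300). I'll lower it.

Call:
{"api": "move_arm", "payload": {
  "deltas": [
    [[1,0,12],0,40],
    [[1,0,28],0,40],
    [[1,0,45],0,40],
    [[1,0,58],0,40],
    [[1,0,67],0,40],
    [[1,0,72],0,40],
    [[1,0,74],0,40],
    [[1,0,76],0,40],
    [[1,0,77],0,40],
    [[1,0,77],0,40],
    [[1,0,77],0,40]
  ]
}}

```text
time_s: 8.15
position: [0.5011, 0.2815, 0.0867]
eef_rot: [0.787, 0.617, 0.0, 0.0]
wrist_force: [-0.2, 0.3, -1.7]
gripper_width: 0.0493
```

Call:
{"api": "move_arm", "payload": {
  "deltas": [
    [[0,0,1],0,40],
    [[0,0,1],0,40],
    [[0,0,1],0,52],
    [[0,0,1],0,58],
    [[0,0,1],0,66],
    [[0,0,1],0,75],
    [[0,0,1],0,75],
    [[0,0,1],0,75],
    [[0,0,1],0,75]
  ]
}}

```text
time_s: 9.05
position: [0.5008, 0.2813, 0.0853]
eef_rot: [0.787, 0.617, -0.0, -0.0]
wrist_force: [0.1, 0.0, 0.1]
gripper_width: 0.0745
```

Call:
{"api": "move_arm", "payload": {
  "deltas": [
    [[0,0,-15],0,75],
    [[0,0,-35],0,75],
    [[0,0,-60],0,75],
    [[0,0,-90],0,85],
    [[0,0,-115],0,85],
    [[0,0,-130],0,85],
    [[0,0,-135],0,85],
    [[0,0,-135],0,85],
    [[0,0,-135],0,85]
  ]
}}

```text
time_s: 9.95
position: [0.5004, 0.2811, 0.2192]
eef_rot: [0.787, 0.617, -0.001, -0.0]
wrist_force: [-0.5, -0.1, -0.8]
gripper_width: 0.0854
```

```bash
python3 - <<'E'
from h import *
print(go([.5184,-.0531,.22]))
p=optics.capture('wrist'); cv2.imwrite('pics/w4.png',p['image'])
p=optics.capture('top'); cv2.imwrite('pics/t4.png',p['image'])
E
```

```text
{'t': 9.95, 'pos': [0.5004, 0.2811, 0.2192], 'yawx': 76.22, 'tilt': 0.11, 'd': [-320.2, 97.1, -0.5], 'w': 85.4, 'f': [-0.49, -0.06, -0.83]}
```

View pics/t4.png

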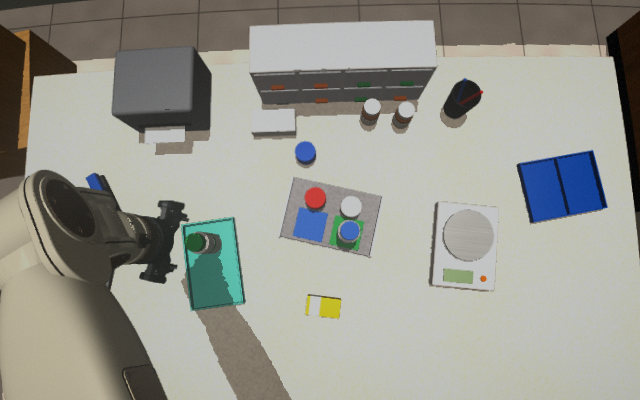

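The green bottle stands in the tray with its cap at (195,242), and the blue square is now fully visible. Next is the blue-capped bottle.

Call:
{"api": "move_arm", "payload": {
  "deltas": [
    [[-15,5,0],0,85],
    [[-45,14,0],0,85],
    [[-85,26,0],0,85],
    [[-125,38,0],0,85],
    [[-165,50,0],0,85],
    [[-205,62,0],0,85],
    [[-245,74,0],0,85],
    [[-280,85,0],0,85],
    [[-305,92,0],0,85],
    [[-317,96,0],0,85],
    [[-320,97,0],0,85],
    [[-320,97,0],0,85]
  ]
}}

```text
time_s: 11.25
position: [0.5186, -0.0525, 0.22]
eef_rot: [0.787, 0.617, -0.0, -0.0]
wrist_force: [-0.5, 0.2, -0.9]
gripper_width: 0.0852
```

Call:
{"api": "move_arm", "payload": {
  "deltas": [
    [[0,0,10],0,85],
    [[0,0,25],0,85],
    [[0,0,40],0,85],
    [[0,0,50],0,85],
    [[0,0,55],0,85],
    [[0,0,55],0,85],
    [[0,0,55],0,85]
  ]
}}

```text
time_s: 11.95
position: [0.5192, -0.0523, 0.1656]
eef_rot: [0.787, 0.617, 0.0, 0.0]
wrist_force: [0.7, 0.8, 0.0]
gripper_width: 0.0846
```

```bash
python3 - <<'E'
from h import *
print(go([.5184,-.0531,.093]))
E
```

```text
{'t': 11.95, 'pos': [0.5192, -0.0523, 0.1656], 'yawx': 76.25, 'tilt': 0.04, 'd': [-1.0, -0.6, 72.6], 'w': 84.6, 'f': [0.75, 0.78, 0.04]}
```

Call:
{"api": "move_arm", "payload": {
  "deltas": [
    [[-1,-1,12],0,85],
    [[-1,-1,28],0,85],
    [[-1,-1,44],0,85],
    [[-1,-1,58],0,85],
    [[-1,-1,68],0,85],
    [[-1,-1,72],0,85],
    [[-1,-1,72],0,85],
    [[-1,-1,72],0,70],
    [[-1,-1,72],0,55],
    [[-1,-1,72],0,40],
    [[-1,-1,72],0,40],
    [[-1,-1,72],0,40]
  ]
}}

```text
time_s: 13.15
position: [0.5185, -0.0534, 0.0943]
eef_rot: [0.787, 0.617, 0.001, 0.001]
wrist_force: [0.9, -0.1, 5.4]
gripper_width: 0.0491
```

Call:
{"api": "move_arm", "payload": {
  "deltas": [
    [[0,0,0],0,40],
    [[0,0,0],0,40],
    [[0,0,0],0,40],
    [[0,0,0],0,40]
  ]
}}

```text
time_s: 13.55
position: [0.5186, -0.0534, 0.0943]
eef_rot: [0.787, 0.617, 0.001, 0.001]
wrist_force: [0.4, -0.2, 5.5]
gripper_width: 0.0491
```

```bash
python3 - <<'E'
from h import *
print(go([.405,.2695,.165]))
E
```

```text
{'t': 13.55, 'pos': [0.5186, -0.0534, 0.0943], 'yawx': 76.22, 'tilt': 0.13, 'd': [286.5, -187.0, -71.1], 'w': 49.1, 'f': [0.39, -0.15, 5.51]}
```

Call:
{"api": "move_arm", "payload": {
  "deltas": [
    [[0,0,-10],0,40],
    [[0,0,-25],0,40],
    [[0,0,-40],0,40],
    [[0,0,-55],0,40],
    [[0,0,-65],0,40],
    [[0,0,-70],0,40],
    [[0,0,-70],0,40],
    [[0,0,-70],0,40]
  ]
}}

```text
time_s: 14.35
position: [0.5171, -0.0532, 0.1627]
eef_rot: [0.787, 0.617, -0.0, -0.0]
wrist_force: [-0.0, -0.6, -0.7]
gripper_width: 0.0488
```

Call:
{"api": "move_arm", "payload": {
  "deltas": [
    [[8,-5,0],0,40],
    [[24,-16,0],0,40],
    [[46,-30,0],0,40],
    [[74,-48,0],0,40],
    [[104,-68,0],0,40],
    [[136,-89,0],0,40],
    [[168,-110,0],0,40],
    [[200,-131,0],0,40],
    [[230,-150,0],0,40],
    [[256,-167,0],0,40],
    [[274,-179,0],0,40],
    [[283,-185,0],0,40]
  ]
}}

```text
time_s: 15.55
position: [0.4038, 0.2674, 0.1627]
eef_rot: [0.786, 0.618, -0.001, -0.0]
wrist_force: [-0.3, -0.2, -1.7]
gripper_width: 0.0487
```

Call:
{"api": "move_arm", "payload": {
  "deltas": [
    [[4,-2,0],0,40],
    [[4,-2,0],0,40],
    [[4,-2,0],0,40],
    [[4,-2,0],0,40]
  ]
}}

```text
time_s: 15.95
position: [0.4047, 0.2691, 0.1633]
eef_rot: [0.787, 0.617, -0.0, 0.0]
wrist_force: [0.4, -0.1, -0.8]
gripper_width: 0.0487
```

```bash
python3 - <<'E'
from h import *
print(go([.405,.2695,.0863]))
p=optics.capture('wrist'); cv2.imwrite('pics/w5.png',p['image'])
E
```

```text
{'t': 15.95, 'pos': [0.4047, 0.2691, 0.1633], 'yawx': 76.12, 'tilt': 0.02, 'd': [0.5, 0.2, 77.0], 'w': 48.7, 'f': [0.38, -0.09, -0.8]}
```

View pics/w5.png

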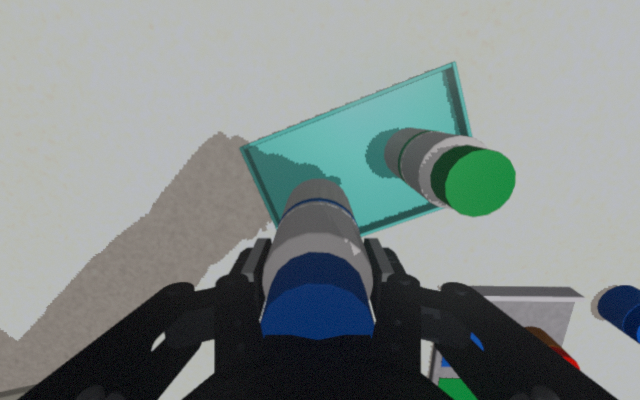

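The blue-capped bottle is upright over the near half of the tray, and the green one at (480,180) is clear of the right finger. I'll lower and release.

Call:
{"api": "move_arm", "payload": {
  "deltas": [
    [[1,0,12],0,40],
    [[1,0,28],0,40],
    [[1,0,45],0,40],
    [[1,0,58],0,40],
    [[1,0,67],0,40],
    [[1,0,72],0,40],
    [[1,0,75],0,40],
    [[1,0,77],0,40],
    [[1,0,77],0,40],
    [[1,0,77],0,40]
  ]
}}

```text
time_s: 17.0
position: [0.4049, 0.2712, 0.0867]
eef_rot: [0.787, 0.617, 0.0, 0.0]
wrist_force: [0.8, 0.4, -1.2]
gripper_width: 0.0489
```

Call:
{"api": "move_arm", "payload": {
  "deltas": [
    [[0,0,0],0,50],
    [[0,0,0],0,56],
    [[0,0,0],0,62],
    [[0,0,0],0,68],
    [[0,0,0],0,68],
    [[0,0,0],0,68]
  ]
}}

```text
time_s: 17.6
position: [0.4046, 0.271, 0.0863]
eef_rot: [0.787, 0.617, 0.0, -0.0]
wrist_force: [0.1, 0.3, 0.0]
gripper_width: 0.0682
```

Call:
{"api": "move_arm", "payload": {
  "deltas": [
    [[0,0,-15],0,68],
    [[0,0,-35],0,68],
    [[0,0,-60],0,68],
    [[0,0,-90],0,80],
    [[0,0,-115],0,85],
    [[0,0,-130],0,85],
    [[0,0,-135],0,85],
    [[0,0,-135],0,85],
    [[0,0,-135],0,85]
  ]
}}

```text
time_s: 18.5
position: [0.4041, 0.2706, 0.2203]
eef_rot: [0.787, 0.617, -0.001, -0.0]
wrist_force: [-0.3, -0.7, 0.1]
gripper_width: 0.085
```

```bash
python3 - <<'E'
from h import *
print(go([.601,.0205,.2]))
p=optics.capture('wrist'); cv2.imwrite('pics/w6.png',p['image'])
for r in [ (.5010,.2813,.139),(.4050,.2695,.139)]: print(proj(p,r).round(1))
E
```

```text
{'t': 18.5, 'pos': [0.4041, 0.2706, 0.2203], 'yawx': 76.22, 'tilt': 0.1, 'd': [-196.0, 250.8, 20.3], 'w': 85.0, 'f': [-0.26, -0.69, 0.11]}
[[439.5 165.9]]
[[319.8 208.8]]
```

View pics/w6.png

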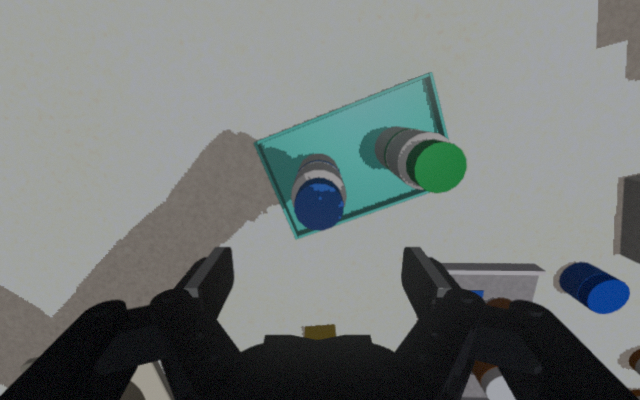

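Both bottles stand in the tray, blue cap at (319,204) and green cap at (438,166), each within 5 px of prediction. Now the red jar.

Call:
{"api": "move_arm", "payload": {
  "deltas": [
    [[-12,15,0],0,85],
    [[-35,45,0],0,85],
    [[-60,77,0],0,85],
    [[-85,109,0],0,85],
    [[-110,141,0],0,85],
    [[-135,173,0],0,85],
    [[-158,202,0],0,85],
    [[-177,226,0],0,85],
    [[-189,242,0],0,85],
    [[-196,250,0],0,85],
    [[-196,250,0],0,85],
    [[-196,250,0],0,85]
  ]
}}

```text
time_s: 19.75
position: [0.6, 0.0216, 0.2206]
eef_rot: [0.787, 0.617, -0.001, -0.001]
wrist_force: [-0.6, -0.5, 0.4]
gripper_width: 0.085
```

Call:
{"api": "move_arm", "payload": {
  "deltas": [
    [[0,0,12],0,85],
    [[0,0,35],0,85],
    [[0,0,65],0,85],
    [[0,0,95],0,85],
    [[0,0,115],0,85],
    [[0,0,120],0,85],
    [[0,0,120],0,85],
    [[0,0,120],0,85]
  ]
}}

```text
time_s: 20.55
position: [0.6014, 0.0216, 0.1025]
eef_rot: [0.787, 0.617, 0.001, 0.001]
wrist_force: [0.6, -0.4, 0.5]
gripper_width: 0.0852
```

```bash
python3 - <<'E'
from h import *
print(go([.601,.0205,.033]))
p=optics.capture('wrist'); cv2.imwrite('pics/w7.png',p['image'])
print(proj(p,[.601,.0205,.056]))
E
```

```text
{'t': 20.55, 'pos': [0.6014, 0.0216, 0.1025], 'yawx': 76.26, 'tilt': 0.11, 'd': [-1.2, -0.2, 69.5], 'w': 85.2, 'f': [0.57, -0.4, 0.47]}
[[318.09363776 225.93389482]]
```

View pics/w7.png

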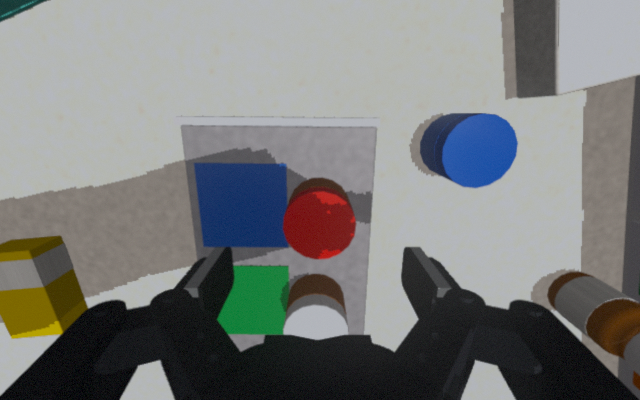

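The red lid at (319,223) is where predicted and centred between the jaws. The blue look-alike at (468,150) and the white jar at (316,320) are clear of the fingers.

Call:
{"api": "move_arm", "payload": {
  "deltas": [
    [[-1,0,12],0,85],
    [[-1,0,28],0,85],
    [[-1,0,44],0,85],
    [[-1,0,58],0,85],
    [[-1,0,67],0,85],
    [[-1,0,71],0,85],
    [[-1,0,71],0,80],
    [[-1,0,71],0,65],
    [[-1,0,71],0,50],
    [[-1,0,71],0,40],
    [[-1,0,71],0,40],
    [[-1,0,71],0,40]
  ],
  "force": 40
}}

```text
time_s: 21.8
position: [0.6015, 0.0201, 0.0314]
eef_rot: [0.787, 0.617, 0.001, 0.001]
wrist_force: [0.3, 1.2, 5.3]
gripper_width: 0.0493
```

Call:
{"api": "move_arm", "payload": {
  "deltas": [
    [[0,0,0],0,40],
    [[0,0,0],0,40],
    [[0,0,0],0,40]
  ]
}}

```text
time_s: 22.1
position: [0.6015, 0.0201, 0.0314]
eef_rot: [0.787, 0.617, 0.001, 0.001]
wrist_force: [1.3, -0.2, 6.5]
gripper_width: 0.0489
```

```bash
python3 - <<'E'
from h import *
print(go([.504,-.337,.12]))
E
```

```text
{'t': 22.1, 'pos': [0.6015, 0.0201, 0.0314], 'yawx': 76.22, 'tilt': 0.13, 'd': [-370.0, -9.4, -88.8], 'w': 48.9, 'f': [1.29, -0.2, 6.48]}
```

Call:
{"api": "move_arm", "payload": {
  "deltas": [
    [[0,0,-10],0,40],
    [[0,0,-28],0,40],
    [[0,0,-50],0,40],
    [[0,0,-72],0,40],
    [[0,0,-86],0,40],
    [[0,0,-90],0,40],
    [[0,0,-90],0,40],
    [[0,0,-90],0,40]
  ]
}}

```text
time_s: 22.9
position: [0.5996, 0.02, 0.1192]
eef_rot: [0.787, 0.617, -0.001, -0.001]
wrist_force: [-0.2, -0.4, -1.2]
gripper_width: 0.049
```

Call:
{"api": "move_arm", "payload": {
  "deltas": [
    [[-8,0,0],0,40],
    [[-26,-1,0],0,40],
    [[-52,-2,0],0,40],
    [[-86,-3,0],0,40],
    [[-122,-4,0],0,40],
    [[-160,-5,0],0,40],
    [[-200,-6,0],0,40],
    [[-240,-7,0],0,40],
    [[-278,-8,0],0,40],
    [[-312,-9,0],0,40],
    [[-340,-9,0],0,40],
    [[-358,-9,0],0,40]
  ]
}}

```text
time_s: 24.1
position: [0.5043, -0.3285, 0.1198]
eef_rot: [0.788, 0.616, -0.001, -0.0]
wrist_force: [0.5, -0.6, -0.8]
gripper_width: 0.049
```

Call:
{"api": "move_arm", "payload": {
  "deltas": [
    [[-9,0,0],0,40],
    [[-12,0,0],0,40],
    [[-12,0,0],0,40],
    [[-12,0,0],0,40],
    [[-12,0,0],0,40]
  ]
}}

```text
time_s: 24.6
position: [0.5041, -0.3359, 0.1203]
eef_rot: [0.786, 0.618, 0.0, -0.0]
wrist_force: [0.6, 0.9, -0.7]
gripper_width: 0.0491
```

```bash
python3 - <<'E'
from h import *
print(go([.504,-.337,.0654]))
p=optics.capture('wrist'); cv2.imwrite('pics/w8.png',p['image'])
t=np.linspace(0,6.28,60)
im=p['image'].copy()
for r,c in((.06,(0,0,255)),):
    q=proj(p,np.c_[.504+r*np.cos(t),-.337+r*np.sin(t),0*t+.046]); cv2.polylines(im,[q.astype(int)],True,c,1)
cv2.imwrite('pics/w8b.png',im)
E
```

```text
{'t': 24.6, 'pos': [0.5041, -0.3359, 0.1203], 'yawx': 76.33, 'tilt': 0.02, 'd': [-1.1, 0.2, 54.9], 'w': 49.1, 'f': [0.62, 0.86, -0.74]}
```

View pics/w8b.png

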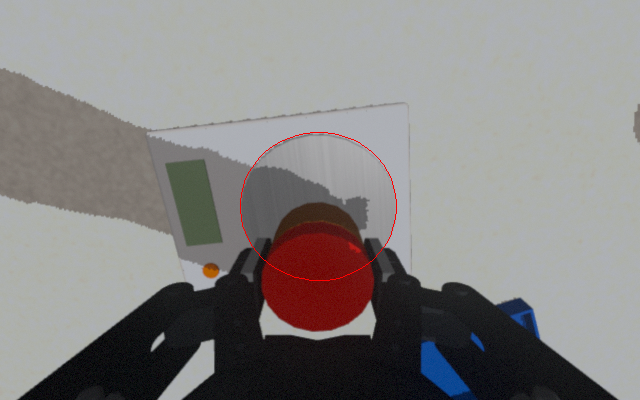

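The overlaid pan circle lies on the pan's rim, and the jar is centred with its lid at (318,278). I'll lower it.

Call:
{"api": "move_arm", "payload": {
  "deltas": [
    [[-1,0,8],0,40],
    [[-1,0,20],0,40],
    [[-1,0,33],0,40],
    [[-1,0,43],0,40],
    [[-1,0,49],0,40],
    [[-1,0,52],0,40],
    [[-1,0,54],0,40],
    [[-1,0,55],0,40],
    [[-1,0,55],0,40],
    [[-1,0,55],0,40]
  ]
}}

```text
time_s: 25.65
position: [0.5037, -0.3383, 0.0658]
eef_rot: [0.787, 0.617, 0.0, 0.0]
wrist_force: [-0.3, -0.3, -1.4]
gripper_width: 0.0491
```

```bash
python3 - <<'E'
from h import *
print(go([.504,-.337,.0654]))
E
```

```text
{'t': 25.65, 'pos': [0.5037, -0.3383, 0.0658], 'yawx': 76.22, 'tilt': 0.06, 'd': [1.3, 0.0, 0.4], 'w': 49.1, 'f': [-0.27, -0.33, -1.44]}
```

Call:
{"api": "move_arm", "payload": {
  "deltas": [
    [[1,0,1],0,40],
    [[1,0,1],0,40],
    [[1,0,1],0,50],
    [[1,0,1],0,58],
    [[1,0,1],0,66],
    [[1,0,1],0,75],
    [[1,0,1],0,75],
    [[1,0,1],0,75]
  ]
}}

```text
time_s: 26.45
position: [0.5036, -0.337, 0.0642]
eef_rot: [0.787, 0.617, -0.0, -0.0]
wrist_force: [0.6, 0.1, -1.0]
gripper_width: 0.075
```

Call:
{"api": "move_arm", "payload": {
  "deltas": [
    [[0,0,-12],0,75],
    [[0,0,-30],0,75],
    [[0,0,-60],0,80],
    [[0,0,-95],0,85],
    [[0,0,-130],0,85],
    [[0,0,-150],0,85],
    [[0,0,-155],0,85],
    [[0,0,-155],0,85],
    [[0,0,-155],0,85]
  ]
}}

```text
time_s: 27.35
position: [0.503, -0.3367, 0.218]
eef_rot: [0.787, 0.617, -0.0, -0.001]
wrist_force: [-0.2, -0.5, 0.3]
gripper_width: 0.0851
```

```bash
python3 - <<'E'
from h import *
print(go([.404,.2705,.22]))
p=optics.capture('wrist'); cv2.imwrite('pics/w9.png',p['image'])
t=np.linspace(0,6.28,60)
im=p['image'].copy()
for r,z in((.06,.046),(.025,.09)):
    q=proj(p,np.c_[.504+r*np.cos(t),-.337+r*np.sin(t),0*t+z]); cv2.polylines(im,[q.astype(int)],True,(255,0,0),1)
cv2.imwrite('pics/w9b.png',im)
p=optics.capture('top'); cv2.imwrite('pics/t9.png',p['image'])
E
```

```text
{'t': 27.35, 'pos': [0.503, -0.3367, 0.218], 'yawx': 76.22, 'tilt': 0.13, 'd': [566.1, -240.8, -1.0], 'w': 85.1, 'f': [-0.17, -0.53, 0.31]}
```

View pics/w9b.png

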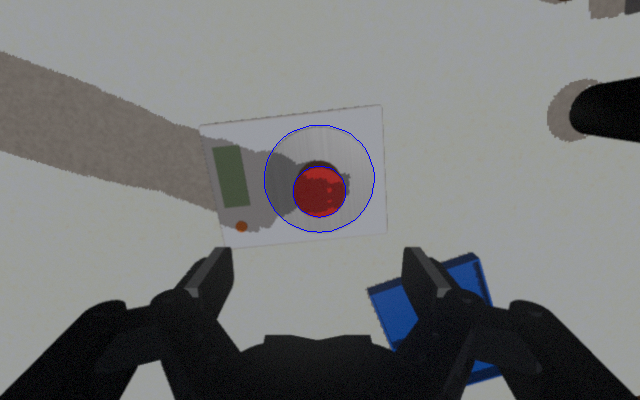

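View pics/t9.png

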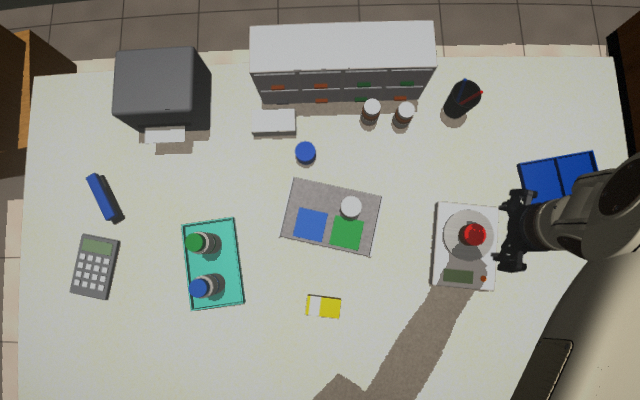

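The jar stands in the pan's middle, and its lid matches the overlaid ring at (320,190). Both bottles are still in the tray. With the squares clear, I'll measure them and the caps again.

```bash
python3 - <<'E'
from meas import *
p=dict(optics.capture('top'))
def rect(col,box,z):
    m=blobs(p,col,0,box); n,l,st,ce=cv2.connectedComponentsWithStats(m); i=1+np.argmax(st[1:,4]); cs=max(cv2.findContours((l==i).astype(np.uint8),0,1)[0],key=cv2.contourArea)
    w=ray(p,cs.reshape(-1,2),z)[:,:2].astype(np.float32); print(col,'rect',cv2.minAreaRect(w),'centroid',ray(p,[ce[i]],z).round(4),st[i])
rect('blue',(280,190,335,250),.012); rect('green',(325,205,375,260),.012)
rect('green',(180,225,203,256),.139); rect('blue',(180,265,213,305),.139); rect('red',(450,215,500,255),.09)
E
```

```text
blue rect ((0.5420680642127991, 0.03567741811275482), (0.07132239639759064, 0.07121030986309052), 75.5552749633789) centroid [[0.5416 0.0356 0.012 ]] [293 208  35  34 852]
green rect ((0.5199342966079712, -0.05184875801205635), (0.07065786421298981, 0.07081330567598343), 75.91888427734375) centroid [[ 0.5192 -0.0517  0.012 ]] [329 216  35  34 842]
green rect ((0.5022998452186584, 0.2806514501571655), (0.03806407004594803, 0.03885286673903465), 12.601694107055664) centroid [[0.5018 0.2806 0.139 ]] [184 233  19  19 266]
blue rect ((0.4046581983566284, 0.27103790640830994), (0.03678568825125694, 0.037692852318286896), 89.92726135253906) centroid [[0.4051 0.271  0.139 ]] [189 279  18  19 280]
red rect ((0.5029550790786743, -0.33484816551208496), (0.05012577399611473, 0.04738352820277214), 86.2846908569336) centroid [[ 0.5035 -0.3349  0.09  ]] [463 224  23  22 397]
```

Call:
{"api": "move_arm", "payload": {
  "deltas": [
    [[12,-5,0],0,85],
    [[42,-18,0],0,85],
    [[85,-36,0],0,85],
    [[130,-55,0],0,85],
    [[175,-74,0],0,85],
    [[220,-93,0],0,85],
    [[265,-112,0],0,85],
    [[310,-132,0],0,85],
    [[355,-151,0],0,85],
    [[400,-170,0],0,85],
    [[445,-189,0],0,85],
    [[490,-208,0],0,85]
  ]
}}

```text
time_s: 28.7
position: [0.4166, 0.1904, 0.2191]
eef_rot: [0.787, 0.617, -0.0, -0.0]
wrist_force: [0.6, -0.1, 0.5]
gripper_width: 0.0848
```

Call:
{"api": "move_arm", "payload": {
  "deltas": [
    [[38,-16,0],0,85],
    [[60,-26,0],0,85],
    [[72,-31,0],0,85],
    [[76,-33,0],0,85],
    [[76,-33,0],0,85],
    [[76,-33,0],0,85]
  ]
}}

```text
time_s: 29.3
position: [0.4044, 0.2689, 0.2192]
eef_rot: [0.787, 0.617, -0.0, 0.0]
wrist_force: [0.8, -0.3, 0.2]
gripper_width: 0.0849
```

```bash
python3 - <<'E'
from h import *
print(go([.4046,.271,.0863]))
p=optics.capture('wrist'); cv2.imwrite('pics/w10.png',p['image'])
t=np.linspace(0,6.28,60)
im=p['image'].copy()
for x,y in((.5008,.2813),(.4046,.271)):
    q=proj(p,np.c_[x+.02*np.cos(t),y+.02*np.sin(t),0*t+.139]); cv2.polylines(im,[q.astype(int)],True,(0,0,255),1)
cv2.imwrite('pics/w10b.png',im)
E
```

```text
{'t': 29.3, 'pos': [0.4044, 0.2689, 0.2192], 'yawx': 76.13, 'tilt': 0.04, 'd': [2.2, -0.3, 132.9], 'w': 84.9, 'f': [0.84, -0.29, 0.2]}
```

View pics/w10b.png

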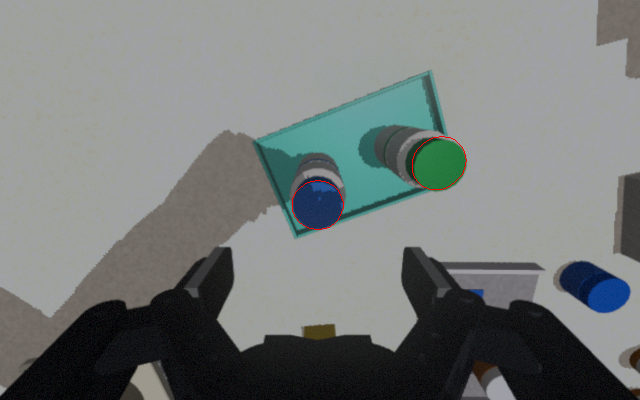

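The rings match the caps at (318,204) and (438,163). I'll pick up the blue bottle.

Call:
{"api": "move_arm", "payload": {
  "deltas": [
    [[2,0,12],0,74],
    [[2,0,35],0,74],
    [[2,0,62],0,74],
    [[2,0,88],0,74],
    [[2,0,110],0,74],
    [[2,0,125],0,74],
    [[2,0,131],0,74],
    [[2,0,132],0,74],
    [[2,0,132],0,74],
    [[2,0,132],0,60],
    [[2,0,132],0,45],
    [[2,0,132],0,40]
  ]
}}

```text
time_s: 30.55
position: [0.4057, 0.2726, 0.0885]
eef_rot: [0.787, 0.617, 0.001, 0.0]
wrist_force: [-0.3, -0.1, 4.0]
gripper_width: 0.0486
```

Call:
{"api": "move_arm", "payload": {
  "deltas": [
    [[0,0,0],0,40],
    [[0,0,0],0,40],
    [[0,0,0],0,40],
    [[0,0,0],0,40],
    [[0,0,0],0,40]
  ]
}}

```text
time_s: 31.05
position: [0.4057, 0.2726, 0.0885]
eef_rot: [0.787, 0.617, 0.001, 0.0]
wrist_force: [0.8, 0.4, 6.3]
gripper_width: 0.0486
```

```bash
python3 - <<'E'
from h import *
print(go([.542,.0356,.16]))
E
```

```text
{'t': 31.05, 'pos': [0.4057, 0.2726, 0.0885], 'yawx': 76.22, 'tilt': 0.15, 'd': [-197.5, 188.9, -71.6], 'w': 48.6, 'f': [0.83, 0.39, 6.25]}
```

Call:
{"api": "move_arm", "payload": {
  "deltas": [
    [[0,0,-10],0,40],
    [[0,0,-25],0,40],
    [[0,0,-42],0,40],
    [[0,0,-58],0,40],
    [[0,0,-68],0,40],
    [[0,0,-72],0,40],
    [[0,0,-72],0,40],
    [[0,0,-72],0,40]
  ]
}}

```text
time_s: 31.85
position: [0.4044, 0.2717, 0.1586]
eef_rot: [0.787, 0.617, -0.001, -0.0]
wrist_force: [-0.7, 0.2, -1.1]
gripper_width: 0.0488
```

Call:
{"api": "move_arm", "payload": {
  "deltas": [
    [[-7,7,0],0,40],
    [[-20,19,0],0,40],
    [[-36,35,0],0,40],
    [[-56,54,0],0,40],
    [[-77,74,0],0,40],
    [[-98,94,0],0,40],
    [[-119,114,0],0,40],
    [[-140,134,0],0,40],
    [[-160,153,0],0,40],
    [[-178,170,0],0,40],
    [[-190,182,0],0,40],
    [[-196,188,0],0,40]
  ]
}}

```text
time_s: 33.05
position: [0.5411, 0.0351, 0.1587]
eef_rot: [0.787, 0.616, -0.0, -0.0]
wrist_force: [-1.4, 0.2, -1.2]
gripper_width: 0.0485
```

Call:
{"api": "move_arm", "payload": {
  "deltas": [
    [[-1,1,0],0,40],
    [[-1,1,0],0,40],
    [[-1,1,0],0,40],
    [[-1,1,0],0,40],
    [[-1,1,0],0,40]
  ]
}}

```text
time_s: 33.55
position: [0.5413, 0.0363, 0.1594]
eef_rot: [0.786, 0.618, 0.0, -0.0]
wrist_force: [0.7, 0.4, -1.8]
gripper_width: 0.0485
```

```bash
python3 - <<'E'
from h import *
print(go([.542,.0356,.0965]))
p=optics.capture('wrist'); cv2.imwrite('pics/w11.png',p['image'])
E
```

```text
{'t': 33.55, 'pos': [0.5413, 0.0363, 0.1594], 'yawx': 76.29, 'tilt': 0.01, 'd': [-0.5, 0.9, 62.9], 'w': 48.5, 'f': [0.65, 0.4, -1.76]}
```

View pics/w11.png

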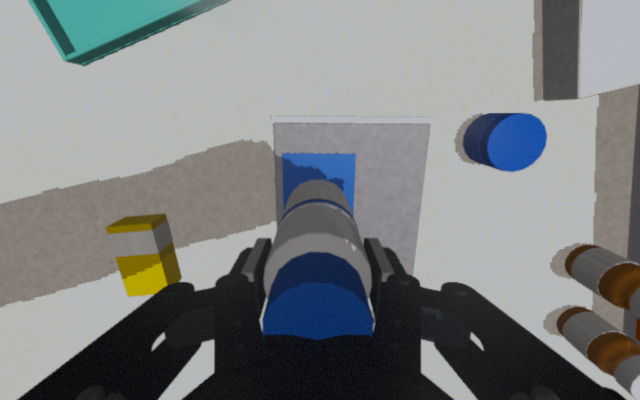

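The blue bottle is centred over the blue square at (320,180). I'll lower it.

Call:
{"api": "move_arm", "payload": {
  "deltas": [
    [[0,1,10],0,40],
    [[0,1,24],0,40],
    [[0,1,38],0,40],
    [[0,1,49],0,40],
    [[0,1,56],0,40],
    [[0,1,60],0,40],
    [[0,1,62],0,40],
    [[0,1,63],0,40],
    [[0,1,63],0,40],
    [[0,1,63],0,40]
  ]
}}

```text
time_s: 34.6
position: [0.5429, 0.0353, 0.0968]
eef_rot: [0.787, 0.617, 0.0, 0.0]
wrist_force: [-0.0, 0.4, -0.8]
gripper_width: 0.0487
```

Call:
{"api": "move_arm", "payload": {
  "deltas": [
    [[0,0,1],0,40],
    [[0,0,1],0,40],
    [[0,0,1],0,50],
    [[0,0,1],0,56],
    [[0,0,1],0,64],
    [[0,0,1],0,72],
    [[0,0,1],0,72],
    [[0,0,1],0,72]
  ]
}}

```text
time_s: 35.4
position: [0.5425, 0.0354, 0.0952]
eef_rot: [0.787, 0.617, -0.0, -0.0]
wrist_force: [-0.5, 0.4, -0.8]
gripper_width: 0.072
```

Call:
{"api": "move_arm", "payload": {
  "deltas": [
    [[0,0,-12],0,72],
    [[0,0,-30],0,72],
    [[0,0,-55],0,72],
    [[0,0,-85],0,80],
    [[0,0,-110],0,85],
    [[0,0,-120],0,85],
    [[0,0,-123],0,85],
    [[0,0,-123],0,85],
    [[0,0,-123],0,85]
  ]
}}

```text
time_s: 36.3
position: [0.5416, 0.0353, 0.2168]
eef_rot: [0.787, 0.617, -0.001, -0.001]
wrist_force: [-0.0, 0.4, -0.4]
gripper_width: 0.085
```

```bash
python3 - <<'E'
from h import *
print(go([.5015,.281,.22]))
p=optics.capture('wrist')
t=np.linspace(0,6.28,60)
im=p['image'].copy()
for x,y in((.542,.0356),):
    q=proj(p,np.c_[x+.02*np.cos(t),y+.02*np.sin(t),0*t+.147]); cv2.polylines(im,[q.astype(int)],True,(0,0,255),1)
cv2.imwrite('pics/w12b.png',im)
E
```

```text
{'t': 36.3, 'pos': [0.5416, 0.0353, 0.2168], 'yawx': 76.22, 'tilt': 0.16, 'd': [229.1, -97.5, -3.1], 'w': 85.0, 'f': [-0.02, 0.43, -0.36]}
```

View pics/w12b.png

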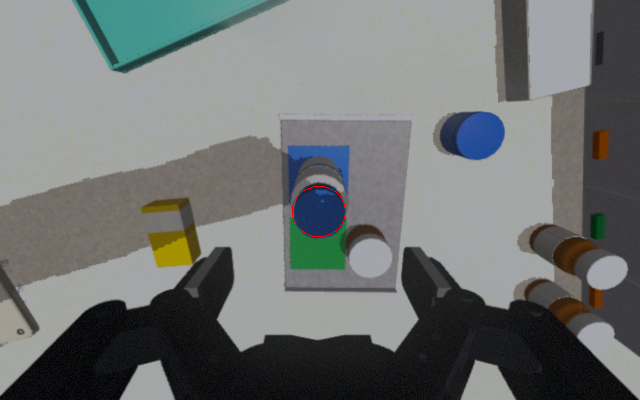

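The blue bottle stands upright on the blue square, with its cap at (319,211) matching the ring. Now the green bottle.

Call:
{"api": "move_arm", "payload": {
  "deltas": [
    [[10,-4,0],0,85],
    [[30,-13,0],0,85],
    [[60,-25,0],0,85],
    [[95,-40,0],0,85],
    [[130,-55,0],0,85],
    [[165,-70,0],0,85],
    [[195,-83,0],0,85],
    [[216,-92,0],0,85],
    [[226,-96,0],0,85],
    [[229,-97,0],0,85],
    [[229,-97,0],0,85],
    [[229,-97,0],0,85]
  ]
}}

```text
time_s: 37.55
position: [0.503, 0.2799, 0.2181]
eef_rot: [0.787, 0.617, -0.0, 0.0]
wrist_force: [-0.1, 0.4, -0.7]
gripper_width: 0.0853
```

Call:
{"api": "move_arm", "payload": {
  "deltas": [
    [[0,0,10],0,85],
    [[0,0,30],0,85],
    [[0,0,45],0,85],
    [[0,0,52],0,85],
    [[0,0,52],0,85],
    [[0,0,52],0,85]
  ]
}}

```text
time_s: 38.15
position: [0.5032, 0.2806, 0.1666]
eef_rot: [0.787, 0.617, 0.0, 0.0]
wrist_force: [-0.1, 0.5, -1.0]
gripper_width: 0.0852
```

```bash
python3 - <<'E'
from h import *
print(go([.5012,.281,.0865]))
E
```

```text
{'t': 38.15, 'pos': [0.5032, 0.2806, 0.1666], 'yawx': 76.18, 'tilt': 0.02, 'd': [-0.1, -2.0, 80.1], 'w': 85.2, 'f': [-0.11, 0.54, -1.0]}
```

Call:
{"api": "move_arm", "payload": {
  "deltas": [
    [[0,-2,12],0,80],
    [[0,-2,30],0,80],
    [[0,-2,48],0,80],
    [[0,-2,64],0,80],
    [[0,-2,74],0,80],
    [[0,-2,78],0,80],
    [[0,-2,79],0,80],
    [[0,-2,79],0,70],
    [[0,-2,79],0,55],
    [[0,-2,79],0,40],
    [[0,-2,79],0,40],
    [[0,-2,79],0,40]
  ]
}}

```text
time_s: 39.35
position: [0.5018, 0.2817, 0.0885]
eef_rot: [0.787, 0.617, 0.001, 0.0]
wrist_force: [0.2, -1.0, 5.6]
gripper_width: 0.0489
```

Call:
{"api": "move_arm", "payload": {
  "deltas": [
    [[0,0,0],0,40],
    [[0,0,0],0,40],
    [[0,0,0],0,40],
    [[0,0,0],0,40]
  ]
}}

```text
time_s: 39.75
position: [0.5017, 0.2818, 0.0885]
eef_rot: [0.787, 0.617, 0.001, 0.0]
wrist_force: [0.3, -1.2, 6.2]
gripper_width: 0.0489
```

```bash
python3 - <<'E'
from h import *
print(go([.5198,-.0518,.22]))
E
```

```text
{'t': 39.75, 'pos': [0.5017, 0.2818, 0.0885], 'yawx': 76.21, 'tilt': 0.14, 'd': [-319.4, 97.3, -131.9], 'w': 48.9, 'f': [0.28, -1.16, 6.16]}
```

The blue bottle (top at 147 mm) stands near the path, so I'll lift by 180 mm and pass above it.

Call:
{"api": "move_arm", "payload": {
  "deltas": [
    [[0,0,-10],0,40],
    [[0,0,-25],0,40],
    [[0,0,-45],0,40],
    [[0,0,-70],0,40],
    [[0,0,-95],0,40],
    [[0,0,-120],0,40],
    [[0,0,-145],0,40],
    [[0,0,-165],0,40],
    [[0,0,-176],0,40],
    [[0,0,-180],0,40],
    [[0,0,-180],0,40],
    [[0,0,-180],0,40]
  ]
}}

```text
time_s: 40.95
position: [0.5003, 0.281, 0.2659]
eef_rot: [0.787, 0.617, -0.001, -0.0]
wrist_force: [0.6, 0.6, -1.1]
gripper_width: 0.0491
```

Call:
{"api": "move_arm", "payload": {
  "deltas": [
    [[-8,2,0],0,40],
    [[-24,7,0],0,40],
    [[-46,14,0],0,40],
    [[-74,22,0],0,40],
    [[-106,32,0],0,40],
    [[-140,43,0],0,40],
    [[-174,53,0],0,40],
    [[-208,63,0],0,40],
    [[-240,73,0],0,40],
    [[-270,82,0],0,40],
    [[-294,90,0],0,40],
    [[-310,95,0],0,40]
  ]
}}

```text
time_s: 42.15
position: [0.5183, -0.0456, 0.2671]
eef_rot: [0.788, 0.616, -0.001, 0.0]
wrist_force: [-1.0, -0.2, -1.5]
gripper_width: 0.0486
```

Call:
{"api": "move_arm", "payload": {
  "deltas": [
    [[-7,2,0],0,40],
    [[-9,2,0],0,40],
    [[-9,2,0],0,40],
    [[-9,2,0],0,40],
    [[-9,2,0],0,40],
    [[-9,2,0],0,40]
  ]
}}

```text
time_s: 42.75
position: [0.5191, -0.0509, 0.2673]
eef_rot: [0.786, 0.618, 0.0, -0.0]
wrist_force: [-0.6, 0.1, -1.4]
gripper_width: 0.0489
```

```bash
python3 - <<'E'
from h import *
print(go([.5198,-.0518,.0965]))
p=optics.capture('wrist'); cv2.imwrite('pics/w13.png',p['image'])
E
```

```text
{'t': 42.75, 'pos': [0.5191, -0.0509, 0.2673], 'yawx': 76.29, 'tilt': 0.0, 'd': [-0.8, 0.9, 170.8], 'w': 48.9, 'f': [-0.61, 0.14, -1.42]}
```

View pics/w13.png

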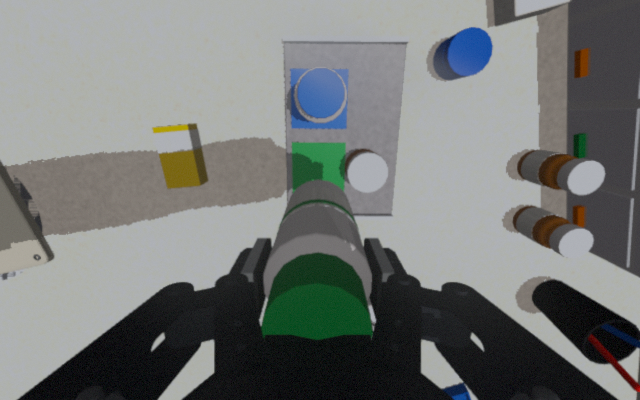

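The green bottle hangs over the green square at (320,170), and the blue bottle stands on its own square at (320,95). I'll lower it.

Call:
{"api": "move_arm", "payload": {
  "deltas": [
    [[0,1,10],0,40],
    [[0,1,25],0,40],
    [[0,1,45],0,40],
    [[0,1,65],0,40],
    [[0,1,85],0,40],
    [[0,1,105],0,40],
    [[0,1,122],0,40],
    [[0,1,135],0,40],
    [[0,1,142],0,40],
    [[0,1,145],0,40],
    [[0,1,145],0,40],
    [[0,1,145],0,40]
  ]
}}

```text
time_s: 44.0
position: [0.5206, -0.0518, 0.1229]
eef_rot: [0.787, 0.617, 0.0, 0.0]
wrist_force: [0.1, -0.1, -1.6]
gripper_width: 0.0486
```

```bash
python3 - <<'E'
from h import *
print(go([.5198,-.0518,.0965]))
E
```

```text
{'t': 44.0, 'pos': [0.5206, -0.0518, 0.1229], 'yawx': 76.22, 'tilt': 0.07, 'd': [-0.2, -0.8, 26.4], 'w': 48.6, 'f': [0.07, -0.09, -1.6]}
```

Call:
{"api": "move_arm", "payload": {
  "deltas": [
    [[0,-1,8],0,40],
    [[0,-1,16],0,40],
    [[0,-1,22],0,40],
    [[0,-1,25],0,40],
    [[0,-1,26],0,40],
    [[0,-1,27],0,40],
    [[0,-1,27],0,40],
    [[0,-1,27],0,40]
  ]
}}

```text
time_s: 44.8
position: [0.5186, -0.0515, 0.0964]
eef_rot: [0.787, 0.617, -0.0, -0.0]
wrist_force: [-3.4, 0.8, 8.3]
gripper_width: 0.0489
```

Call:
{"api": "move_arm", "payload": {
  "deltas": [
    [[0,0,0],0,50],
    [[0,0,0],0,56],
    [[0,0,0],0,64],
    [[0,0,0],0,72],
    [[0,0,0],0,72],
    [[0,0,0],0,72]
  ]
}}

```text
time_s: 45.4
position: [0.5191, -0.0516, 0.0952]
eef_rot: [0.787, 0.617, -0.0, -0.0]
wrist_force: [-0.4, 0.7, 0.3]
gripper_width: 0.0719
```

Call:
{"api": "move_arm", "payload": {
  "deltas": [
    [[0,0,-12],0,72],
    [[0,0,-30],0,72],
    [[0,0,-55],0,72],
    [[0,0,-85],0,80],
    [[0,0,-115],0,85],
    [[0,0,-145],0,85],
    [[0,0,-155],0,85],
    [[0,0,-155],0,85],
    [[0,0,-155],0,85]
  ]
}}

```text
time_s: 46.3
position: [0.5186, -0.0515, 0.2495]
eef_rot: [0.787, 0.617, -0.0, -0.0]
wrist_force: [-0.6, -0.8, 0.1]
gripper_width: 0.0846
```

Call:
{"api": "move_arm", "payload": {
  "deltas": [
    [[-30,0,0],0,85],
    [[-60,-15,0],0,85],
    [[-95,-35,0],0,85],
    [[-130,-55,0],0,85],
    [[-160,-75,0],0,85],
    [[-185,-95,0],0,85],
    [[-200,-110,0],0,85],
    [[-200,-120,0],0,85],
    [[-200,-120,0],0,85],
    [[-200,-120,0],0,85]
  ]
}}

```text
time_s: 47.3
position: [0.355, -0.2167, 0.2497]
eef_rot: [0.787, 0.617, 0.0, -0.0]
wrist_force: [-0.0, 0.3, 0.6]
gripper_width: 0.0852
```

```bash
python3 - <<'E'
from meas import *
print(go([.5198,-.0518,.0965]))
p=optics.capture('top')
im=p['image']; t=np.linspace(0,6.28,60)
def rect(col,box,z):
    m=blobs(p,col,0,box); n,l,st,ce=cv2.connectedComponentsWithStats(m); i=1+np.argmax(st[1:,4]); print(col,ray(p,[ce[i]],z).round(4),st[i])
rect('red',(440,205,500,265),.09)
big=cv2.resize(im[170:270,270:390],None,fx=6,fy=6,interpolation=cv2.INTER_CUBIC)
for x,y in ((.542,.0356),(.5198,-.0518)):
  for r,z in((.02,.147),):
    q=(proj(p,np.c_[x+r*np.cos(t),y+r*np.sin(t),0*t+z])-[270,170]+.5)*6; cv2.polylines(big,[q.astype(int)],True,(0,0,255),1)
q=(proj(p,np.c_[.5788+.025*np.cos(t),-.063+.025*np.sin(t),0*t+.056])-[270,170]+.5)*6; cv2.polylines(big,[q.astype(int)],True,(0,0,255),1)
cv2.imwrite('pics/t14c.png',big); cv2.imwrite('pics/t14.png',im)
cv2.imwrite('pics/s14.png',optics.capture('scene')['image'])
E
```

```text
{'t': 47.3, 'pos': [0.355, -0.2167, 0.2497], 'yawx': 76.25, 'tilt': 0.06, 'd': [199.2, 121.0, 153.2], 'w': 85.2, 'f': [-0.01, 0.26, 0.62]}
red [[ 0.5035 -0.3352  0.09  ]] [463 224  23  22 392]
```

View pics/t14c.png

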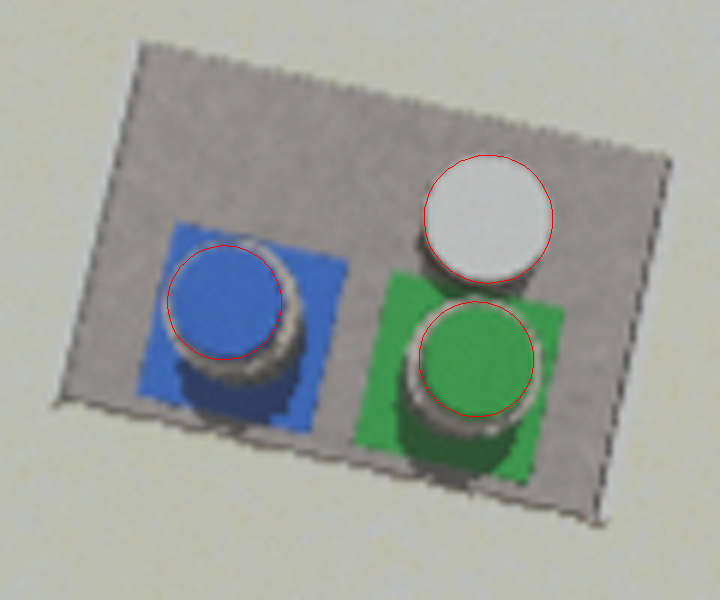

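View pics/t14.png

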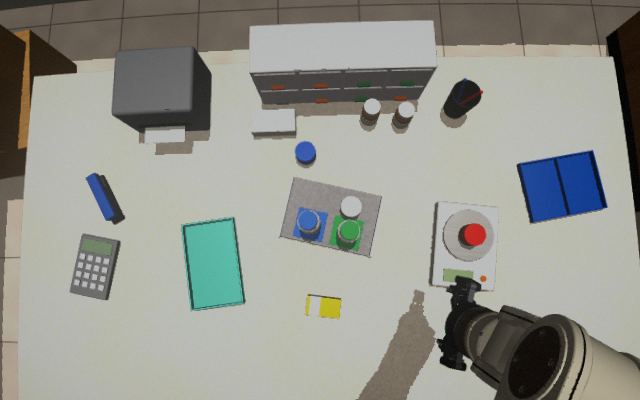

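View pics/s14.png

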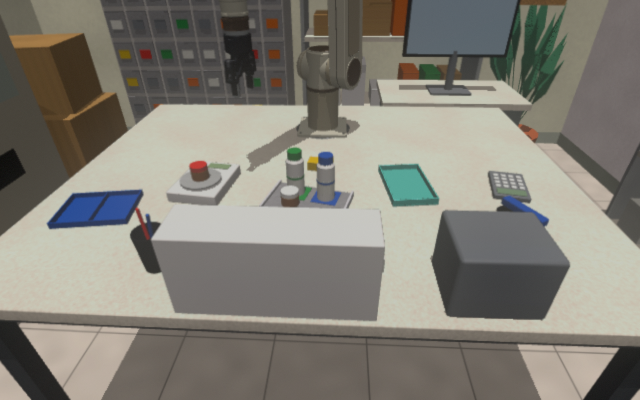

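All the rings coincide with the caps and the white lid. The red lid measures (0.5035, -0.335) against the pan centre at (0.504, -0.337). The arm is clear, so I'm handing in.

```bash
python3 - <<'E'
from plant import bot
print(bot.sign_off())
E
```

```text
the job is handed in; nothing more can be done
None
```

I carried out the whole job in the required order and handed it in at about 47 s; sign-off gives no verdict. Both bottles went into the tray, the red-lidded jar went onto the scale, and each bottle then went back to the square matching its cap, since they had started swapped.

In the last top and scene pictures:
- **Red jar:** about 2 mm from the pan centre.
- **Bottles:** both upright, with caps within about 1–2 mm of their square centres.
- **White jar:** where it was at the start. The blue look-alike was not touched.
- **Arm:** clear of everything, with no contact force beyond noise.

No check failed. The only oddity was about 8 N of pressure on the green bottle as it touched the board, which was gone once it was released.

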